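# Zero the batch counter and hold the tub's lid press at its third click

### The job

A new batch of tubs starts: first turn the counter's reset knob back to its zero stop. Then press the lid press's spring-return lever down past its first two clicks to the third and keep holding it there with the gripper for at least a second: the lever springs back if let go, so the program finishes while still holding it down. Leave the tubs and the other loose things where they stand.

Things in the scene. Friction and masses are not known exactly. Their poses are not given: they have to be found in the camera images.
- press: Fixed grey lid press. Origin on the table top under the centre of the tub's nest; +x to its column (back), -x to its lever (front, within 0.25 rad of facing the robot), z up. Base 240 x 160 x 20 mm (x -90..150), head x -30..140, y -40..40, z 165..215 mm; cheeks, cam and index plate reach x -109, |y| 58, z 244 mm. The lever pivots on a level axis along y at (-55, 0, 190) mm.
- press_lever (a joint): Press lever, rad: 0 = up, at rest (its start), growing as it is pressed down. Clicks at 0.246, 0.492 and 0.738; in the third above 0.68; end of travel 0.78. At q the grip's centre is 150 mm from the pivot, towards the press's -x and 0.42 - q rad above the level. A spring returns it to 0 from anywhere when let go: clicks are felt but do not hold. Pressing takes 2 to 10 N at the grip.
- lever_grip (a point): Centre of the lever's grip, a level black plastic bar, 28 mm diameter, 100 mm long, along the press's y, at the front end of the lever; 251 mm above the table at rest, 143 mm at the third click. The steel arm behind it is 18 mm wide and 12 mm thick. Axes are the press's at rest and turn with the lever.
- press_pad: Sprung round rubber pad under the press's head, 90 mm diameter, 12 mm thick, origin at the centre of its underside. The lever drives it down 34 mm per rad onto the tub's lid, met near lever angle 0.6; at the third click it presses with about 8 N.
- tub: White lidded plastic tub in the press's nest, under the pad: 116 mm over the lid, 75 mm tall, origin at the centre of its foot, which stands 20 mm above the table. Already in place: it stays there.
- counter: Fixed batch counter, an aluminium box 200 x 110 x 50 mm, long along its x; origin at the centre of its underside, z up; grey hump with number windows at the back (x 23..93 mm, to z 73 mm), white dial at the front. Within 0.25 rad of facing the robot.
- counter_knob (a joint): Reset knob of the counter, rad: 0 = its zero stop (pointer along the counter's +x, at the small steel stop post), larger = turned clockwise seen from above. Starts between 0.7 and 1.35; turn it anticlockwise seen from above, to the stop. It stays where it is left; stiff to turn: 0.06 N m.
- knob_grip (a point): On the knob's upright turning axis, 80 mm above the table and 45 mm in front (-x) of the counter's origin, at the height to grip. The knob is a black upright bar 44 mm long (along this frame's x, pointer at +x), 14 mm wide (y), its top at 96 mm and its foot, a disc of 44 mm diameter, up to 62 mm above the table. The frame turns with the knob.
- tub_a: Bystander: lidded tub like the one in the press, loose on the table, 116 mm over the lid, 75 mm tall, origin at its foot.
- tub_b: Bystander: another such lidded tub, loose on the table.
- tub_c: Bystander: another such lidded tub, loose on the table.
- lids: Bystander: stack of four loose-looking lids moving as one piece, 116 mm diameter, 24 mm tall, between the press and the counter; origin at its underside.
- jar: Bystander: jar with a screw cap, 64 mm diameter, 110 mm tall, beyond the lids; origin at its underside.
- bowl: Bystander: open steel bowl, 140 mm across, 55 mm tall; origin at its underside.
- spoon: Bystander: steel spoon 200 mm long lying on the table; origin on its underside.
Things that resemble listed ones, but are neither listed nor needed, are in the scene too. What is shaped like the tub but purple is not meant.

How it is judged:
By the outcome, as a careful person would: the job done as asked, in the order asked, and still so for the second after the job is handed in, while the arm keeps its last pose, push and grip.
It also fails if it takes over 58 s, if anything falls off the work surface, if the arm or the gripper's body presses on something with over 40 N, if the wrist force passes 120 N, or if a joint passes its speed limit or range.

### The arm

A 6-joint arm with a two-finger parallel gripper is mounted at the origin on the work surface. World frame = base frame: x ahead of the robot, y to its left, z up, the work surface at z = 0. Lengths are in mm, angles in rad, forces in N, time in s.
With the tool pointing down it reaches from about 250 to 775 mm from the base axis. Payload 4 kg.
Tool frame: the origin (TCP) lies at the very end of the fingers, on their centre line; the grasp point (between the pads) lies 19 mm behind it; z points along the fingers, y is the direction in which the jaws open and shut (so a half turn about z gives the same grasp; the last joint's range is limited). The gripper opens to 85 mm and grips with 20 to 120 N. Pads are 22 mm wide; open, the fingers measure 114 mm over their backs; the gripper's body (76 mm by 85 mm) begins 54 mm behind the grasp point. The pads swing forward as they close: fully open they stand 13 mm farther back than shut.
Start: joints at [-1.315, 0.087, 1.371, -0, 1.684, -0.103], TCP at [193.131, -514.993, 231.341] pointing down, gripper open.
Joint ranges: [-3.1, 3.1], [-0.76, 2.03], [0.27, 2.55], [-1.08, 4.22], [0.17, 2.65], [-2.57, 2.57]. Speed limits (rad/s): [2.79, 2.79, 3.14, 3.14, 3.14, 3.14].

### API

Orientations are given as a unit quaternion [x, y, z, w].
In Python, from station import movep, line_to, move_joints, set_gripper, sleep, ik, sense, snapshot, MotionError, sign_off gives the robot as it stands. Calls block until the motion is done:
- movep(position, orientation): joint-space move of the TCP to a pose.
- line_to(position, orientation=None, rate=150): straight line of the TCP; orientation=None keeps the orientation; rate is the mean speed in mm/s.
- move_joints(angles): joint-space move.
- set_gripper(opening, newtons=None): finger opening in mm; newtons is the grip in N (None keeps the last); returns when the fingers have stopped.
- sleep(seconds).
- ik(position, orientation): joint angles nearest the present ones, or None.
- sense(): the state.
- snapshot(name): name is "scene" or "side" or "wrist"; returns a dict with "img" (384x512x3 uint8, blue, green, red), "intrinsics" (3x3 intrinsics, pixels), "dist_coeffs" ([k1, k2, p1, p2, k3] as OpenCV has them; the pictures are not rectified), "R" (3x3) and "t" (3): a world point X has camera coordinates R X + t; the wrist camera has in their place "T_tool_cam" (4x4, takes a point from camera to tool coordinates, whose origin is the TCP and whose axes are the flange's). Camera axes: x right, y down, z forward; pixel columns grow to the right and rows downward; lengths in mm; the calibration is good to about 2 mm. A picture is of the moment at which its call begins: read the wrist's pose just before it. There is no depth.
A pose or a line that the arm cannot do raises MotionError and nothing moves.
- sign_off(): hands the job in, once; it reports no verdict.
The state is a dict: "time": time; "q": joint angles; "dq": joint speeds; "joint_torque": joint torques, N m; "tool_pos": TCP position; "orientation": TCP orientation; "force": force on the tool from outside, world axes, zero at the start; "ft_torque": the same for the moment, N m; "grip_width": finger opening in mm.
Only numpy, scipy, OpenCV 4.12 (cv2) and the standard library are available. Lean on these libraries where they do the work, as an engineer would, in place of code of your own. Each camera call takes 0.05 s, during which the arm holds its last target.

## Working session

There is one attempt and no reset: what is moved stays moved. The work goes in short steps, each a Python script; the robot and the scene stay as the last script left them, time stands still between calls to the robot, and variables do not carry over. Pictures are saved under pics/ and viewed, and the job is handed in when it is done.

```bash
ls; mkdir -p pics
cat > h.py <<'E'
import numpy as np, cv2
from station import *
def snap(n,name):
    s=sense(); d=snapshot(n); cv2.imwrite(f'pics/{name}.png',d['img'])
    np.savez(f'pics/{name}.npz',**{k:np.array(v) for k,v in d.items()},tp=s['tool_pos'],to=s['orientation'])
    return d
E
python3 - <<'E'
from h import *
for n in ['scene','side','wrist']:
    d=snap(n,n+'0'); print(n,np.round(d['intrinsics'],1).tolist(),d['dist_coeffs'])
    for k in ['R','t','T_tool_cam']:
        if k in d: print(k,np.round(d[k],3).tolist())
s=sense();print(s)
E
```

```text
pics
scene [[458.9, 0.0, 253.1], [0.0, 458.9, 188.5], [0.0, 0.0, 1.0]] [-0.0614279  0.         0.         0.         0.       ]
R [[0.496, 0.869, 0.001], [0.72, -0.411, -0.559], [-0.485, 0.278, -0.829]]
t [-263.618, -279.174, 2079.405]
side [[386.6, 0.0, 254.7], [0.0, 386.6, 187.6], [0.0, 0.0, 1.0]] [-0.07323728  0.          0.          0.          0.        ]
R [[0.907, -0.42, 0.022], [-0.205, -0.488, -0.848], [0.367, 0.765, -0.529]]
t [-488.661, 230.539, 1228.08]
wrist [[343.4, 0.0, 259.4], [0.0, 343.4, 196.0], [0.0, 0.0, 1.0]] [-0.09142248  0.          0.          0.          0.        ]
T_tool_cam [[0.0, -0.96, -0.279, 70.105], [1.0, 0.0, -0.0, -0.804], [0.0, -0.279, 0.96, -142.331], [0.0, 0.0, 0.0, 1.0]]
{'time': 0.15, 'q': array([-1.31510768e+00,  8.78101634e-02,  1.37195423e+00,  3.06359749e-05,
        1.68361492e+00, -1.03133116e-01]), 'dq': array([-7.92356971e-04, -3.54272547e-03, -5.68268613e-03,  4.27824152e-06,
        1.24818423e-03, -8.32952694e-04]), 'joint_torque': array([ 1.44494330e-03, -3.52373242e+01, -3.13679695e+01, -1.04142248e-04,
        8.06689641e-03, -2.01942834e-05]), 'tool_pos': array([ 193.0302692 , -514.58604453,  230.37048679]), 'orientation': array([ 9.83948294e-01,  1.78451553e-01, -5.28971019e-05, -8.91890119e-04]), 'force': array([-1.14152023, -0.0520492 , -0.14272635]), 'ft_torque': array([-0.01190596, -0.04760163, -0.00264185]), 'grip_width': 85.43466924096919}
```

View pics/scene0.png

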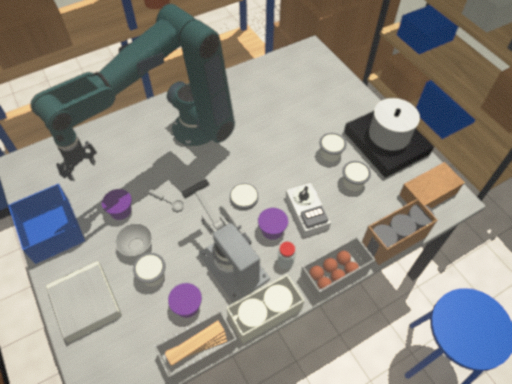

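View pics/side0.png

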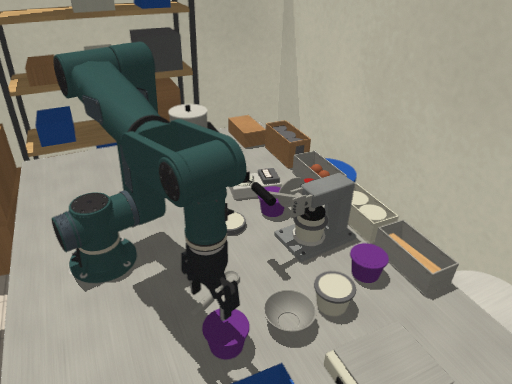

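View pics/wrist0.png

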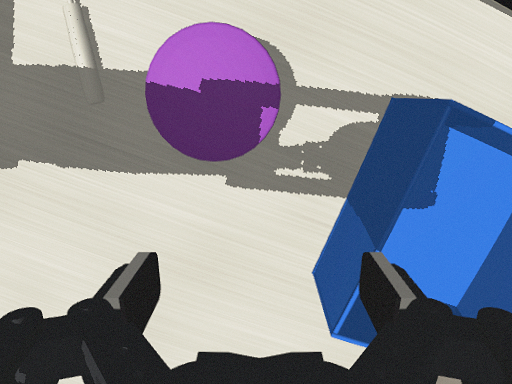

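The scene picture shows the press head at about (235,250), with its black grip bar at (195,187). The counter is at (308,208), with the knob at (304,193) and the hump at (315,216). Lids are at (244,195) and the jar at (287,250). White tubs are at (149,269), (332,146) and (355,176), and the purple ones are decoys. Next I'll take close crops.

```bash
cat >> h.py <<'E'
def cam(f):
    f=dict(np.load(f'pics/{f}.npz'))
    if 'R' in f: return f['intrinsics'],f['dist_coeffs'],f['R'],f['t']
    from scipy.spatial.transform import Rotation as Ro
    T=np.eye(4);T[:3,:3]=Ro.from_quat(f['to']).as_matrix();T[:3,3]=f['tp']
    C=np.linalg.inv(T@f['T_tool_cam']); return f['intrinsics'],f['dist_coeffs'],C[:3,:3],C[:3,3]
def proj(c,X):
    K,D,R,t=c; return cv2.projectPoints(np.atleast_2d(X).astype(float),cv2.Rodrigues(R)[0],t.reshape(3,1).astype(float),K,D)[0][:,0]
def back(c,uv,z):
    K,D,R,t=c; p=cv2.undistortPoints(np.array(uv,float).reshape(-1,1,2),K,D)[:,0]
    r=np.c_[p,np.ones(len(p))]@R; o=-R.T@t; return o+r*((z-o[2])/r[:,2])[:,None]
E
python3 - <<'E'
from h import *
c=cam('scene0')
print(back(c,[[303,194]],80),back(c,[[315,216]],73),back(c,[[195,187]],251),back(c,[[244,195]],24),back(c,[[287,250]],110))
im=cv2.imread('pics/scene0.png')
a=cv2.resize(im[160:260,170:345],None,fx=4.5,fy=4.5,interpolation=cv2.INTER_CUBIC);cv2.imwrite('pics/crop1.png',a)
im=cv2.imread('pics/side0.png')
a=cv2.resize(im[150:260,210:370],None,fx=5,fy=5,interpolation=cv2.INTER_CUBIC);cv2.imwrite('pics/crop2.png',a)
E
```

```text
[[587.9884993  191.14779421  80.        ]] [[690.46603435 179.15651652  73.        ]] [[ 464.41140529 -193.88578754  251.        ]] [[446.17233387   6.90278087  24.        ]] [[ 7.73074828e+02 -1.97177196e-01  1.10000000e+02]]
```

View pics/crop1.png

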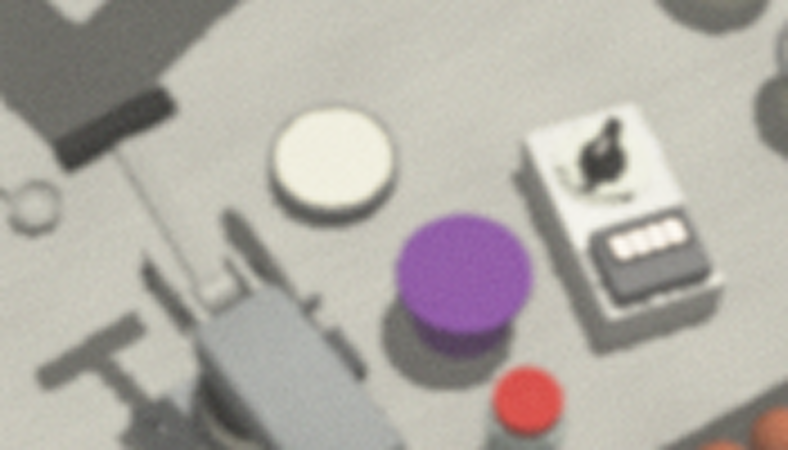

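View pics/crop2.png

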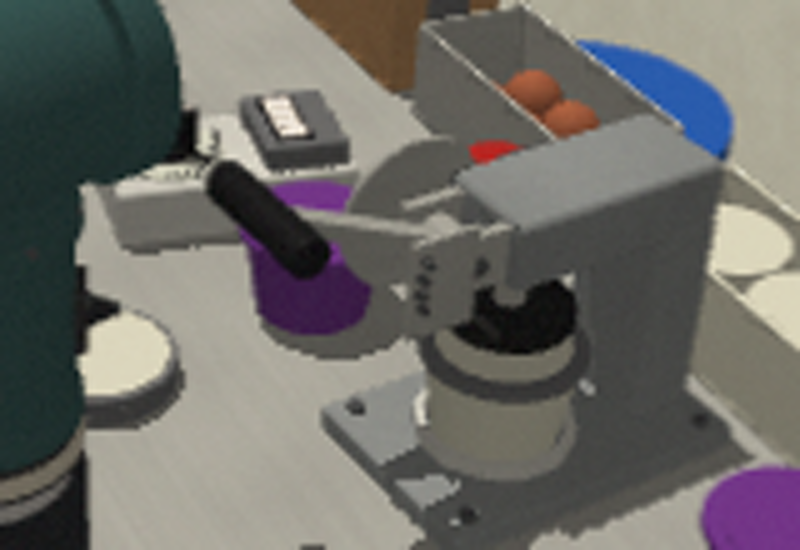

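Knob candidates: the black bar on the counter dial at scene (304,193), plus its black disc and arrow shape. The pot's lid handle at (397,113) and the black box by the bowl, around (195,187), aren't the knob. The bar at (195,187) is the lever grip. I'll look at both from the wrist camera.

```bash
cat >> h.py <<'E'
def down(a): return [np.cos(a/2),np.sin(a/2),0,0]
E
python3 - <<'E'
from h import *
s=sense(); t0=s['time']
p=s['tool_pos'].copy(); p[2]=400
line_to(p,rate=250)
print(sense()['time'])
movep([430,-190,400],down(-0.35)); sleep(.2)
snap('wrist','w1'); print(sense()['time'],sense()['q'])
movep([575,190,215],down(0.3)); sleep(.2)
snap('wrist','w2'); print(sense()['time'],sense()['q'],sense()['tool_pos'])
snap('scene','s2')
E
```

```text
0.975
2.7167 [-5.38110502e-01 -6.16194625e-02  1.18811320e+00 -7.83830677e-05
  2.01536499e+00  1.38389033e+00]
4.6083 [ 2.24050428e-01  2.14092127e-01  1.25800192e+00 -9.34908195e-05
  1.66850243e+00  1.49630074e+00] [575.36826733 189.13273364 215.59080764]
```

View pics/w1.png

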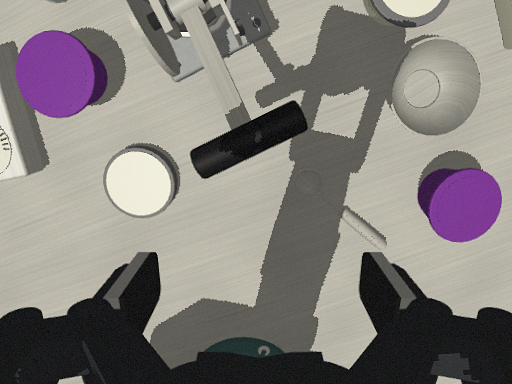

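View pics/w2.png

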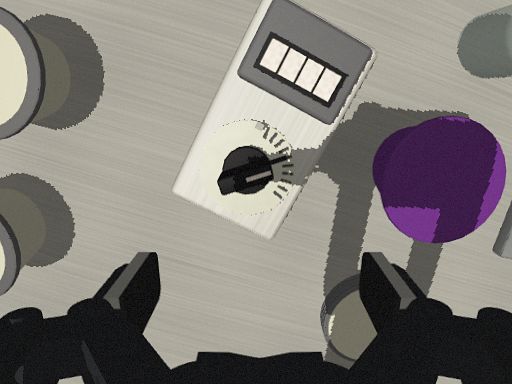

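Run:
```python
from h import *
im=cv2.imread('pics/w2.png')
cv2.imwrite('pics/crop3.png',cv2.resize(im[100:250,165:325],None,fx=4,fy=4,interpolation=cv2.INTER_CUBIC))
im=cv2.imread('pics/w1.png')
cv2.imwrite('pics/crop4.png',cv2.resize(im[85:205,170:330],None,fx=5,fy=5,interpolation=cv2.INTER_CUBIC))
```

```text
(no output)
```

View pics/crop3.png

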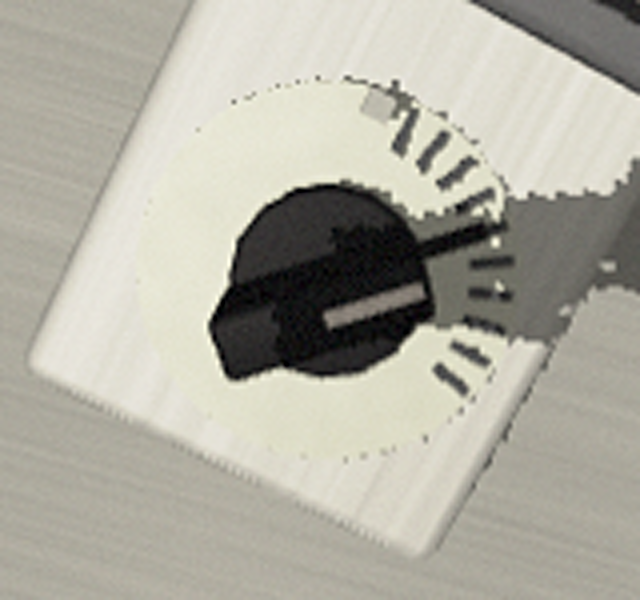

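View pics/crop4.png

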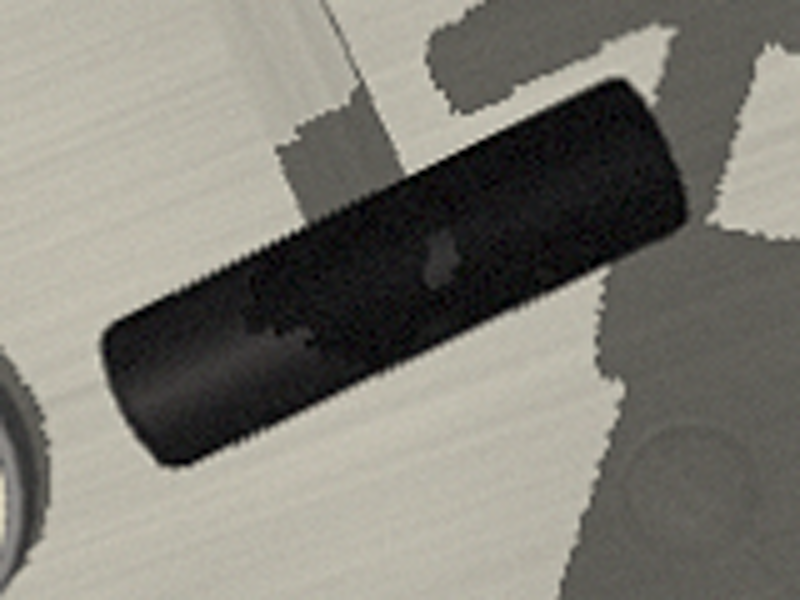

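Run:
```python
from h import *
c=cam('w2')
f=lambda u,v:[165+u/4,100+v/4]
F=back(c,[f(32,362),f(428,556)],50); print('front',F,np.linalg.norm(F[1]-F[0]))
d=F[0]-F[1]; print('yaw',np.arctan2(-d[0],d[1]))
print('dial',back(c,[f(327,268)],51)); print('disc',back(c,[f(332,281)],62)); print('top',back(c,[f(325,312)],96))
st=back(c,[f(325,320),f(425,290)],96); e=st[1]-st[0]; print('stripe',st,np.arctan2(e[1],e[0]))
yaw=np.arctan2(-d[0],d[1]); u=np.array([np.cos(yaw),np.sin(yaw),0])
print('knob from corners',(F[0]+F[1])/2+55*u)
```

```text
front [[538.10365104 262.82588988  50.        ]
 [518.80321024 159.52379997  50.        ]] 105.08962267256084
yaw -0.1847054092756257
dial [[579.89380352 203.16378556  51.        ]]
disc [[579.65265635 201.53939673  62.        ]]
top [[580.47312703 202.08507239  96.        ]]
stripe [[578.92960374 201.62749139  96.        ]
 [590.42554036 184.70189941  96.        ]] -0.9741639041702965
knob from corners [582.51790247 201.07371203  50.        ]
```

```bash
cat > ov.py <<'E'
from h import *
def box(l,w,z0,z1,x0=None):
    x=[(-l/2),l/2] if x0 is None else x0
    return np.array([[a,b,z] for z in (z0,z1) for a,b in ((x[0],-w/2),(x[1],-w/2),(x[1],w/2),(x[0],w/2))])
E2=[(0,1),(1,2),(2,3),(3,0),(4,5),(5,6),(6,7),(7,4),(0,4),(1,5),(2,6),(3,7)]
def R(a): return np.array([[np.cos(a),-np.sin(a),0],[np.sin(a),np.cos(a),0],[0,0,1]])
def draw(name,out,crop,s,parts):
    c=cam(name); im=cv2.imread(f'pics/{name}.png'); x0,y0,x1,y1=crop
    im=cv2.resize(im[y0:y1,x0:x1],None,fx=s,fy=s,interpolation=cv2.INTER_CUBIC)
    for P,E,col in parts:
        p=(proj(c,P)-[x0,y0]+.5)*s-.5
        for i,j in E: cv2.line(im,tuple(np.int32(p[i].round())),tuple(np.int32(p[j].round())),col,1)
    cv2.imwrite(f'pics/{out}.png',im)
def counter(x,y,yaw,q):
    o=np.array([x,y,0]); ctr=o+R(yaw)@[45,0,0]
    th=np.linspace(0,2*np.pi,40); ring=np.c_[22*np.cos(th),22*np.sin(th),0*th+62]
    return [(box(44,14,62,96)@R(yaw-q).T+o,E2,(0,255,0)),(ring+o,[(i,i+1) for i in range(39)],(255,255,0)),
     (box(200,110,0,50)@R(yaw).T+ctr,E2,(0,0,255)),(box(0,70,50,73,[23,93])@R(yaw).T+ctr,E2[4:8],(255,0,255))]
E
python3 - <<'E'
from ov import *
p=counter(580.5,202,-.185,.79)
draw('w2','ov1',(150,0,390,260),2.3,p)
draw('scene0','ov2',(270,160,350,260),6,p)
E
```

```text
(no output)
```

View pics/ov1.png

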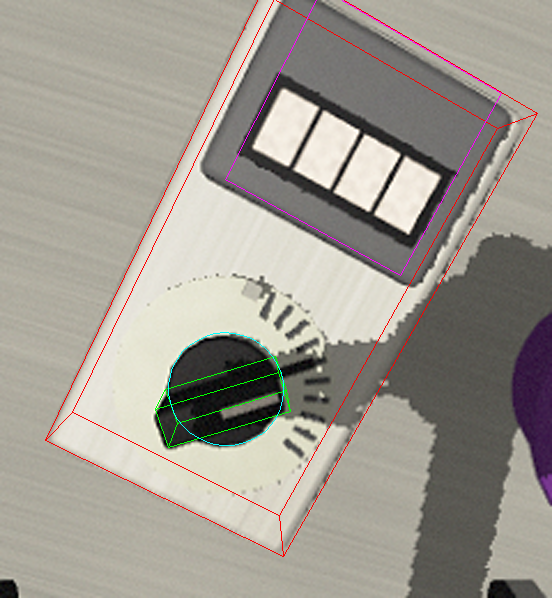

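View pics/ov2.png

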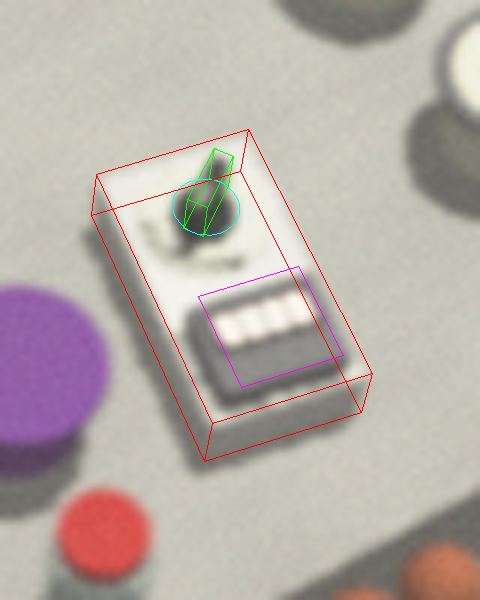

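Overlay matches: knob axis at about (581,202), counter yaw −0.185, and q about 0.79 from the pointer stripe at crop3 (325,320)→(425,290). Stop post is at about crop3 (378,105). Now grasping the knob.

```bash
python3 - <<'E'
from h import *
x,y=581,201.7; a=-0.975+np.pi
set_gripper(42,40)
movep([x,y,150],down(a)); 
line_to([x,y,69],rate=120); s=sense(); print(s['time'],s['tool_pos'],s['force'],s['q'])
snap('wrist','w3'); snap('side','sd3')
set_gripper(0,40); s=sense(); print(s['time'],s['grip_width'],s['tool_pos'],s['force'],s['ft_torque'])
E
python3 - <<'E'
from h import *
cv2.imwrite('pics/c5.png',cv2.resize(cv2.imread('pics/sd3.png')[110:260,190:390],None,fx=3.5,fy=3.5))
E
```

```text
7.6083 [581.63280033 201.85184961  69.87952667] [-0.14652515  0.57203439 -0.28246123] [ 2.41985565e-01  3.11378289e-01  1.43262418e+00 -2.00979916e-05
  1.39596175e+00 -3.53782583e-01]
8.0667 13.268968326617145 [580.57570499 201.23098537  70.03195879] [-3.97163418 -1.8527139   6.31746489] [-0.34996529  0.66031275  0.05065944]
```

View pics/w3.png

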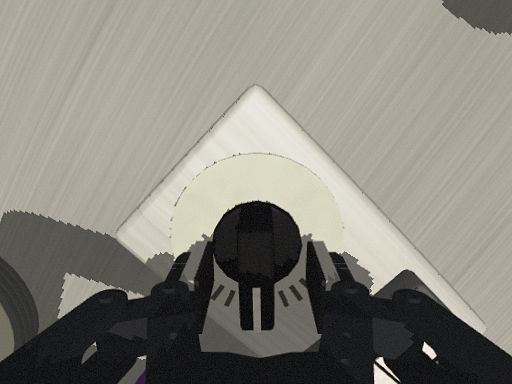

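View pics/c5.png

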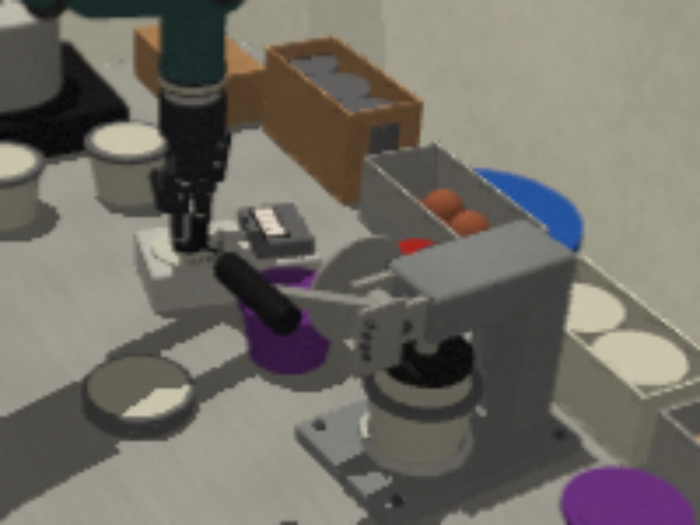

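Wrist view shows the knob centred between the fingers, with the pointer stripe at (257,305). The grip stopped at 13.3 mm. Now turning it in steps and watching the torque.

Run:
```python
from h import *
q0=sense()['q'].copy(); np.save('q0.npy',q0)
for d in [.2,.4,.55,.65,.7,.75,.8,.85,.9,.95,1.0]:
    q=q0.copy(); q[5]-=d; move_joints(q); sleep(.1); s=sense()
    print(d,round(s['time'],2),'j6',round(q0[5]-s['q'][5],3),'Tz',s['ft_torque'].round(3),'F',s['force'].round(1),round(s['grip_width'],2))
    if d>.6 and abs(s['ft_torque'][2])>.5: break
snap('wrist','w4')
```

```text
0.2 8.47 j6 0.197 Tz [ 0.091  0.021 -0.031] F [-0.5 -0.6  1.3] 13.54
0.4 8.88 j6 0.397 Tz [ 0.362 -0.158 -0.022] F [-0.1  1.3  0.1] 13.02
0.55 9.25 j6 0.547 Tz [ 0.53  -0.366 -0.008] F [ 1.8  2.7 -0.2] 13.0
0.65 9.6 j6 0.647 Tz [ 0.889 -0.488 -0.018] F [ 3.3  4.5 -0.8] 13.0
0.7 9.95 j6 0.698 Tz [ 0.858 -0.586  0.014] F [ 3.2  4.  -1.9] 13.18
0.75 10.3 j6 0.748 Tz [ 0.926 -0.523  0.039] F [ 3.5  4.4 -1.3] 13.14
0.8 10.65 j6 0.797 Tz [ 0.97  -0.514 -0.139] F [ 3.1  4.  -1.2] 13.46
0.85 11.0 j6 0.845 Tz [ 0.871 -0.467 -0.906] F [ 2.8  4.5 -1.4] 13.46
```

View pics/w4.png

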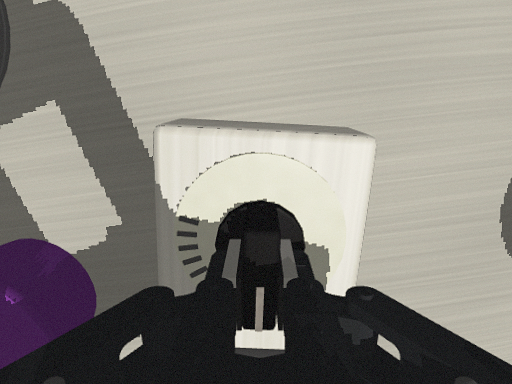

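The torque jumped to 0.9 N m at about 0.80–0.85 rad, so the stop is reached. The wrist view shows the pointer stripe square to the counter, at (259,310). Releasing and checking.

Run:
```python
from h import *
set_gripper(42,40); s=sense(); p=s['tool_pos'].copy(); p[2]=215
line_to(p,rate=250)
p2=[560,190,215]; sleep(.15)
snap('wrist','w5'); snap('scene','s5'); s=sense(); print(s['time'],s['tool_pos'],s['q'])
from ov import *
for q in (0,):
    draw('w5','ov5',(100,80,420,340),2.3,counter(581,202,-.185,q))
```

```text
12.425 [579.41253367 200.47373516 212.56396904] [ 2.41048024e-01  2.35992729e-01  1.23775100e+00 -7.42591059e-04
  1.67298392e+00 -1.20486902e+00]
```

View pics/ov5.png

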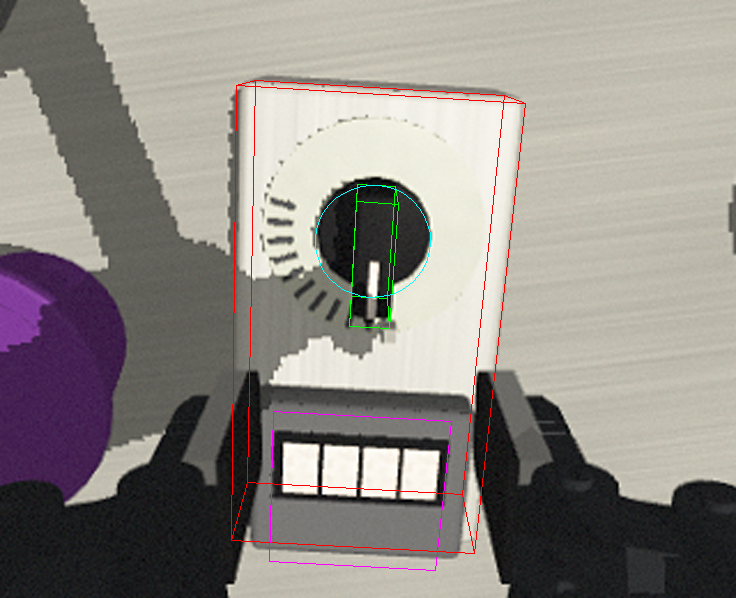

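The pointer now lies along the counter's +x against the stop post at ov5 (387,330), so the knob is at zero. Next I'll localize the lever by fitting a model.

```bash
cat >> ov.py <<'E'
def cyl(gx,gy,z,yaw,L=100,r=14):
    th=np.linspace(0,2*np.pi,25); P=[]
    for e in (-L/2,L/2): P.append(np.c_[r*np.cos(th),0*th+e,r*np.sin(th)])
    P=np.vstack(P); E=[(i,i+1) for i in range(24)]+[(25+i,26+i) for i in range(24)]+[(i,25+i) for i in range(0,24,3)]
    return (P@R(yaw).T+[gx,gy,z],E,(0,255,0))
def press(gx,gy,yaw,q=0):
    # given grip at rest
    o=np.array([gx,gy,0])+R(yaw)@[55+150*np.cos(.42),0,0]
    g=o+R(yaw)@[-55-150*np.cos(.42-q),0,190+150*np.sin(.42-q)]
    return [cyl(g[0],g[1],g[2],yaw),(box(0,80,165,215,[-30,140])@R(yaw).T+o,E2,(0,0,255)),(box(0,160,0,20,[-90,150])@R(yaw).T+o,E2,(255,0,255))]
E
python3 - <<'E'
from ov import *
c=cam('w1'); f=lambda u,v:[170+u/5,85+v/5]
e=back(c,[f(139,406),f(657,150),f(398,278)],251); print(e,np.linalg.norm(e[1]-e[0]))
d=e[0]-e[1]; yaw=np.arctan2(-d[0],d[1]); print(yaw)
s=back(cam('scene0'),[[170+118/4.5,160+127/4.5]],251); print(s)
m=e[2]
p=press(m[0],m[1],yaw)
draw('w1','ov6',(130,0,330,200),3,p); draw('scene0','ov7',(170,160,290,310),4,p)
E
```

```text
[[ 459.26630727 -144.81779576  251.        ]
 [ 469.59921759 -242.44953751  251.        ]
 [ 464.41029483 -194.55979433  251.        ]] 98.17701376829655
0.10544303677458268
[[ 471.14026638 -192.42072037  251.        ]]
```

View pics/ov6.png

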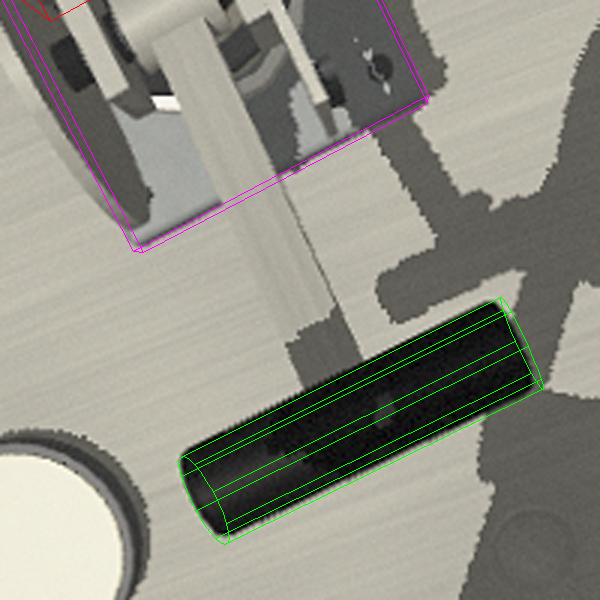

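View pics/ov7.png

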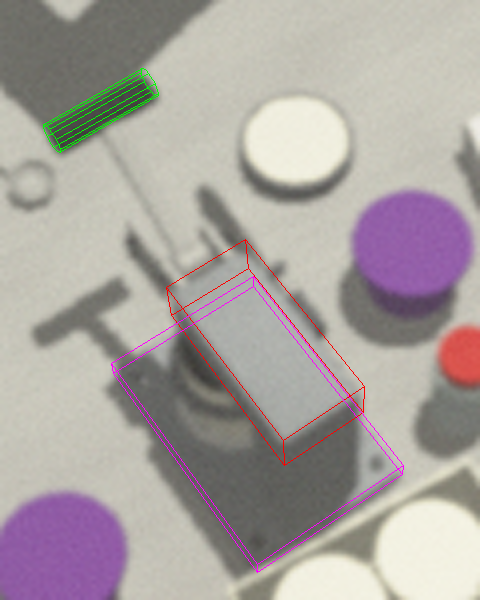

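Press fit is good in both views: yaw 0.105, grip at about (465,−194.5,251). I'll grip the bar 30 mm to the right of the lever arm, with the jaws along the press's x, and follow the arc. First an IK check.

```bash
cat > lev.py <<'E'
from h import *
from scipy.spatial.transform import Rotation as Ro
yaw=.105; G0=np.array([465,-194.5,0]); c42=np.cos(.42)
Rz=Ro.from_euler('z',yaw)
O=G0+Rz.apply([55+150*c42,0,0])
base=Ro.from_quat(down(yaw+np.pi/2))
def pose(q,off=30,back=0,dx=0,tilt=None):
    """grasp-point at lever grip; back = retreat along -tool z; dx shift along press x (at rest)"""
    t=q if tilt is None else tilt
    rot=Rz*Ro.from_euler('y',-t)*Rz.inv()*base      # -x -> -z
    g=O+Rz.apply([-55-150*np.cos(.42-q)+dx,-off,190+150*np.sin(.42-q)])
    tcp=g+rot.apply([0,0,19-back])
    return tcp,rot.as_quat()
E
python3 - <<'E'
from lev import *
print(Rz.apply(Ro.from_euler('y',-.3).apply([-1,0,0])))
for q,b in [(0,120),(0,0),(.25,0),(.5,0),(.75,0),(.78,0)]:
    p,o=pose(q,back=b); j=ik(p,o); print(q,p.round(1),None if j is None else np.round(j,2))
E
```

```text
[-0.95007503 -0.10012611 -0.29552021]
0 [ 468.1 -224.3  352.2] [-0.56  0.03  1.2  -0.    1.92 -0.66]
0 [ 468.1 -224.3  232.2] [-0.56  0.02  1.44 -0.    1.68 -0.66]
0.25 [ 462. -225.  197.] [-0.68 -0.13  1.67  0.18  1.42 -0.79]
0.5 [ 464.7 -224.7  161.3] [-0.81 -0.23  1.88  0.42  1.19 -1.01]
0.75 [ 476.1 -223.5  127.5] [-0.93 -0.24  2.07  0.76  1.02 -1.34]
0.78 [ 478.  -223.3  123.7] [-0.94 -0.24  2.09  0.8   1.01 -1.39]
```

Run:
```python
from lev import *
p=sense()['tool_pos'].copy(); o=sense()['orientation']; p[2]=380
line_to(p,rate=300)
set_gripper(85,40)
movep(*pose(0,back=150)); 
pp,oo=pose(0,back=60); line_to(pp,oo,rate=200); sleep(.15)
snap('wrist','w7'); snap('side','sd7'); s=sense(); print(s['time'],s['tool_pos'],pp,s['force'])
from ov import *
draw('w7','ov8',(0,0,512,384),1.5,press(465,-194.5,.105)); draw('side0','ov9',(210,150,370,260),5,press(465,-194.5,.105))
```

```text
16.0917 [ 468.74871153 -224.62434892  294.03201236] [ 468.14421506 -224.33477688  292.16406796] [0.33436341 0.46845335 0.40394185]
```

View pics/ov8.png

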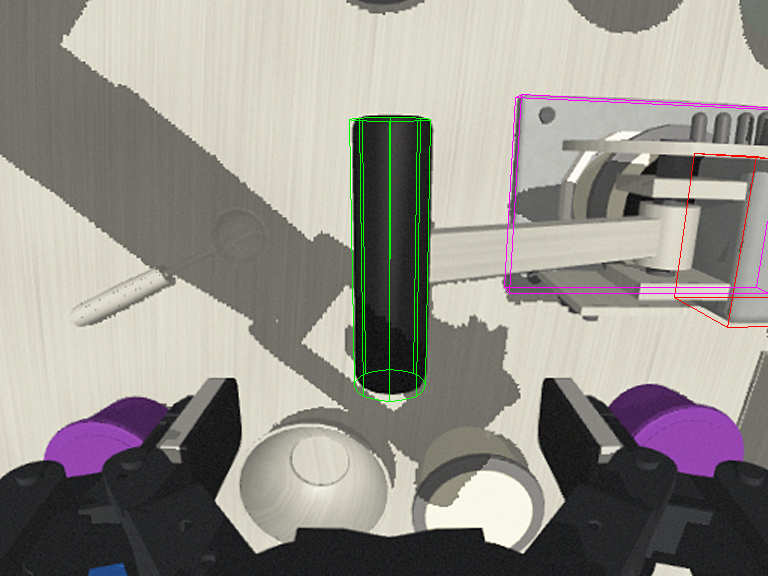

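View pics/ov9.png

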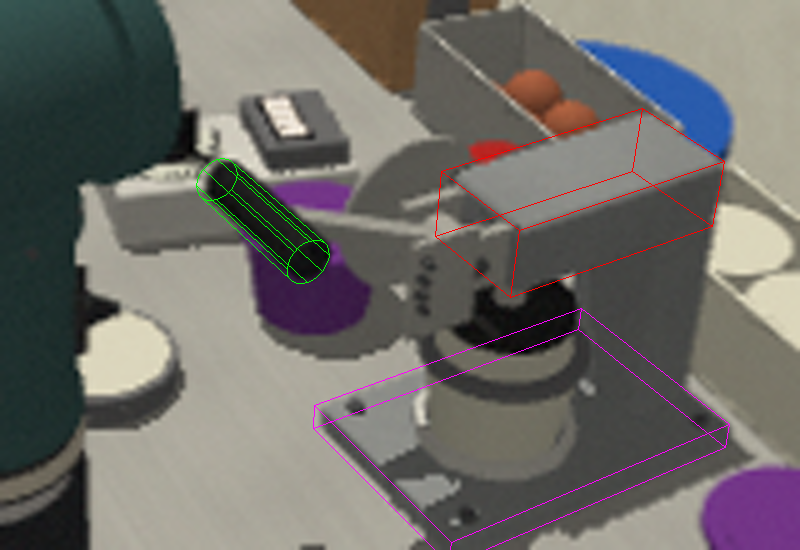

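The overlay lies on the bar within about 1 px in the wrist view, ends at ov8 (390,118) and (390,390). The fingers straddle it, clear of the lever arm at (560,240). Descending and gripping.

```bash
sed -i 's/\[465,-194.5,0\]/[465.7,-194.3,0]/' lev.py
python3 - <<'E'
from lev import *
pp,oo=pose(0); line_to(pp,oo,rate=100); s=sense(); print(s['time'],s['tool_pos'],pp,s['force'])
set_gripper(0,50); sleep(.1); s=sense(); print(s['time'],s['grip_width'],s['tool_pos'],s['force'],s['ft_torque'])
snap('side','sd8'); snap('wrist','w8')
cv2.imwrite('pics/c8.png',cv2.resize(cv2.imread('pics/sd8.png')[100:280,150:370],None,fx=3.5,fy=3.2))
E
```

```text
16.8417 [ 469.07432316 -224.30420305  232.73332647] [ 468.84421506 -224.13477688  232.16406796] [ 0.93225245  0.211077   -0.23942045]
17.5 26.820671324725875 [ 469.58258007 -224.19736224  232.80695079] [3.03009533 0.56533764 1.12333778] [ 0.06286999 -0.43123119 -0.04357216]
```

View pics/c8.png

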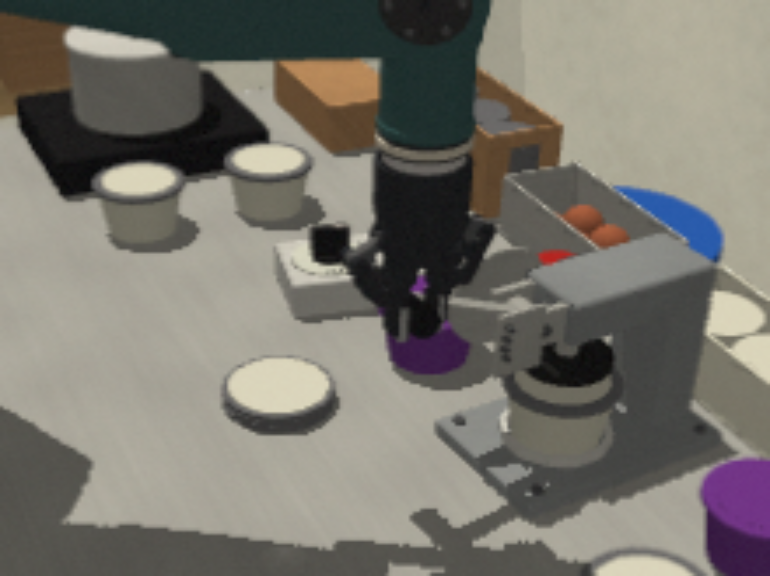

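View pics/w8.png

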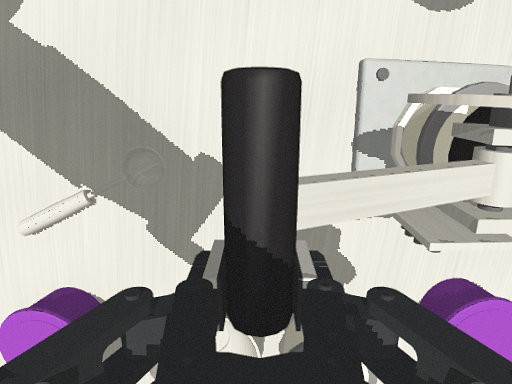

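The bar is gripped (26.8 mm, low side force), with the pads clear of the lever arm. Now pressing along the arc.

Run:
```python
from lev import *
for q in [.12,.246,.37,.492,.6,.68,.72,.75]:
    pp,oo=pose(q); line_to(pp,oo,rate=70); s=sense()
    print(q,round(s['time'],2),(s['tool_pos']-pp).round(1),'F',s['force'].round(1),'T',s['ft_torque'].round(2),round(s['grip_width'],1))
    if np.linalg.norm(s['force'])>50: print('stop');break
sleep(.3); s=sense(); print(s['time'],(s['tool_pos']-pp).round(1),s['force'].round(1))
snap('side','sd9'); snap('wrist','w9'); snap('scene','s9')
from ov import *
P=press(465.7,-194.3,.105,.74)
draw('side' and 'sd9','ov10',(190,120,370,260),4.2,P); draw('w9','ov11',(0,0,512,384),1.5,P)
```

```text
0.12 17.99 [ 0.6 -0.   0.5] F [5.3 1.5 1.6] T [ 0.07 -0.65 -0.02] 26.2
0.246 18.4 [ 0.6 -0.   0.8] F [4.9 1.4 2.4] T [ 0.09 -0.57 -0.01] 26.3
0.37 18.8 [ 0.5 -0.   0.9] F [3.9 1.3 3. ] T [ 0.13 -0.41  0.04] 26.5
0.492 19.2 [0.4 0.  0.9] F [3.6 1.9 3.8] T [ 0.13 -0.43  0.  ] 26.9
0.6 19.57 [ 0.3 -0.   0.9] F [2.  1.6 4.7] T [ 0.18 -0.29  0.01] 26.7
0.68 19.89 [ 0.3 -0.   0.8] F [2.3 0.9 4.2] T [ 0.04 -0.23  0.1 ] 26.3
0.72 20.14 [ 0.3 -0.   0.6] F [2.7 0.5 5.2] T [ 0.05 -0.38  0.02] 26.4
0.75 20.39 [ 0.1 -0.1  1. ] F [-2.3  1.1  8.3] T [ 0.17 -0.03  0.09] 26.7
20.6917 [ 0.1 -0.1  1.1] [-2.7  1.5  7.7]
```

View pics/ov10.png

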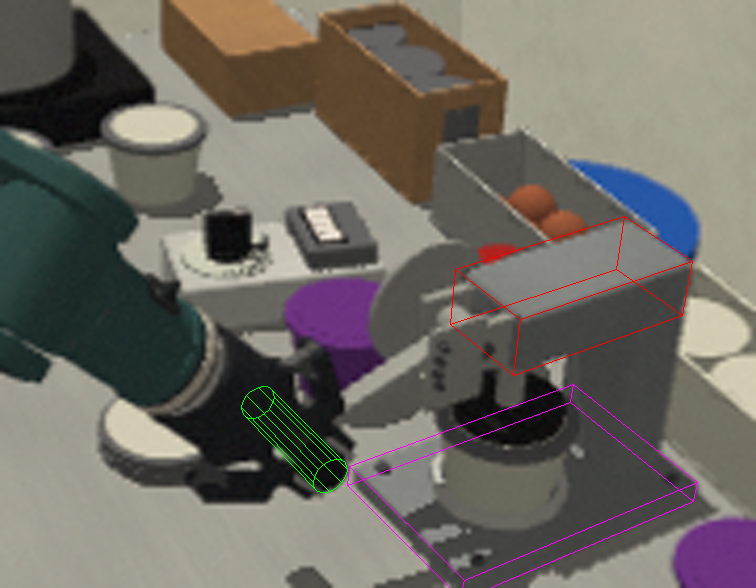

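View pics/ov11.png

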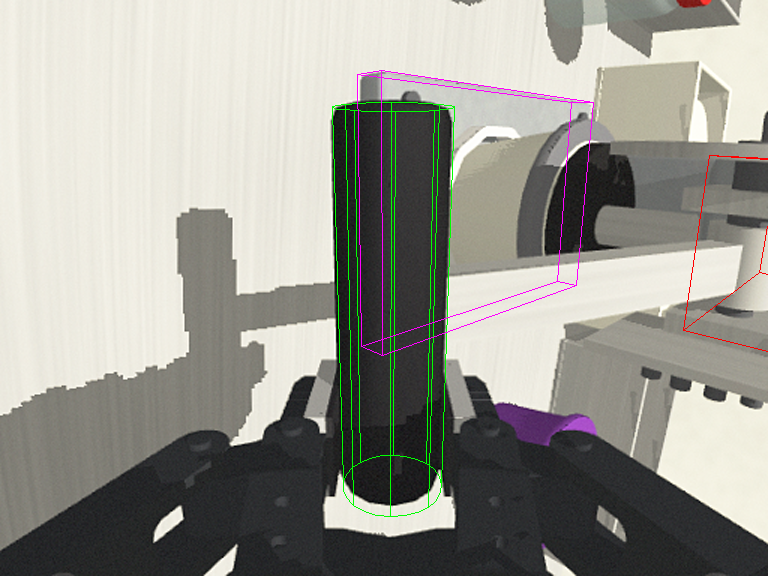

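The bar sits on the q = 0.74 model in both views: near end at ov10 (330,476), top end at ov11 (392,105). The knob is still at the stop. Holding, checking again and handing in.

Run:
```python
from lev import *
sleep(1.3); s=sense(); pp,_=pose(.75); print(s['time'],(s['tool_pos']-pp).round(1),s['force'].round(1),s['grip_width'])
snap('side','sd10'); snap('scene','s10')
a=cv2.imread('pics/sd10.png');b=cv2.imread('pics/sd9.png'); print('diff',cv2.absdiff(a,b).mean())
from ov import *
draw('s10','ov12',(90,120,390,330),2.6,press(465.7,-194.3,.105,.74))
```

```text
22.1417 [ 0.1 -0.1  1.1] [-1.2  0.9  8. ] 26.690411119301594
diff 1.068544175889757
```

View pics/ov12.png

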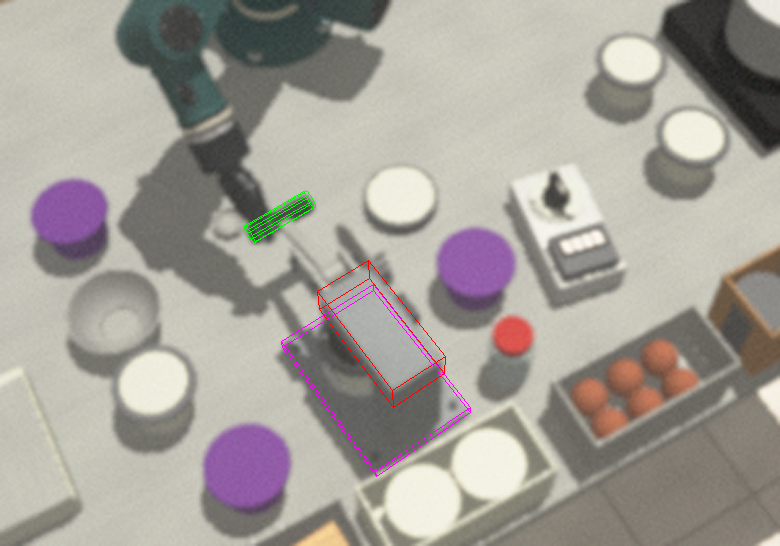

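The scene shows the lever held down and the tubs, lids, jar, bowl and spoon where they were. Handing in.

```bash
python3 -c "
from h import *
sign_off(); s=sense(); print(s['time'],s['force'],s['grip_width'])"
```

```text
the job is handed in; nothing more can be done
the job is handed in; nothing more can be done
```

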